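# Rack the reader lenses in order of height

### The arm

A 6-joint arm with a two-finger parallel gripper is mounted at the origin on the work surface. World frame = base frame: x ahead of the robot, y to its left, z up, the work surface at z = 0. Lengths are in mm, angles in degrees, forces in N, time in s.
With the tool pointing down it reaches from about 350 to 850 mm from the base axis. Payload 8.1 kg.
Tool frame: the origin (TCP) lies at the very end of the fingers, on their centre line; the grasp point (between the pads) lies 19 mm behind it; z points along the fingers, y is the line along which they close (so a half turn about z gives the same grasp; the last joint's range is limited). The gripper opens to 85 mm and grips with 20 to 120 N. Pads are 22 mm wide; open, the fingers measure 114 mm over their backs; the gripper's body (76 mm by 85 mm) begins 54 mm behind the grasp point. The pads swing forward as they close: fully open they stand 13 mm farther back than shut.
Start: joints at [-79.263, 7.471, 85.268, -0, 87.261, -4.893], TCP at [161.678, -577.811, 231.292] pointing down, gripper open.
Joint ranges: [-169.43, 169.43], [-51.17, 129.36], [1.28, 143.12], [-76.62, 256.62], [0, 156.53], [-152.29, 152.29]. Speed limits (degrees/s): [136.94, 136.94, 159.86, 180, 180, 180].

### API

Orientations are given as [roll, pitch, yaw] about the fixed x, y, z axes, in that order (R = Rz(yaw) Ry(pitch) Rx(roll)).
In Python, from bench import r gives the robot as it stands.
- The arm moves only by the shell command python3 -m jog 'ROWS' [FORCE]. ROWS is JSON, a list of rows, each a list of 7 numbers: the turn, a rotation vector about the tool's x, y, z in degrees, then the shift along the tool's x, y, z in mm, then the closure, from -1 (fully open) to 1 (shut), so that 0 is half open. A call has 1 to 5 rows; each row shifts and turns the commanded pose from where the row before left it, along the tool's axes as they then stand; what a row does not reach is not made up. A row lasts 1/10 s, in which the tool goes at most 50 mm and 8.59 degrees, less where a joint would pass 70% of its speed; a pose out of reach is approached as far as the arm can. A call is refused whole if a number of a shift passes 50 or a number of a turn 8.59, either way. A call with a gripper value outside its range is refused whole. The fingers move at their own pace and stop on an object; FORCE is the grip in N (left out, the last holds). Time passes only in rows, so rows that do not move let the fingers close. It gives the time, the measured TCP pose, the force, the opening and the grip force at its end, in the units of the state.
- r.sense(): the state, without advancing time (a new reading comes with each control period).
- r.snapshot(name): name is "scene" or "top" or "wrist"; returns a dict with "pixels" (420x560x3 uint8, red, green, blue), "fx", "fy", "cx", "cy" (pixels), "world_to_cam" (4x4, takes a point from world to camera coordinates); the wrist camera has in their place "hand_eye" (4x4, takes a point from camera to tool coordinates, whose origin is the TCP and whose axes are the flange's). Camera axes: x right, y up, looking along -z (the intrinsics and any distortion apply to the point x, -y, -z); pixel columns grow to the right and rows downward; lengths in mm; the calibration is good to about 2 mm. A picture is of the moment at which its call begins: read the wrist's pose just before it. There is no depth.
- r.hand_in(): hands the job in; it is judged then, once.
The state is a dict: "time": time; "joint_pos": joint angles; "qd": joint speeds; "joint_efforts": joint torques, N m; "tool_pos": TCP position; "tcp_rot": TCP orientation; "ft_force": force on the tool from outside, world axes, zero at the start; "wrist_torque": the same for the moment, N m; "finger_gap": finger opening in mm; "grip_force": force on a finger pad.
Only numpy, scipy, OpenCV 4.12 (cv2) and the standard library are available. Lean on these libraries where they do the work, as an engineer would, in place of code of your own. Each camera call takes 0.05 s, during which the arm holds its last target. There are 200 camera calls.

### The job

Put the four chrome lens barrels away on the lens rack, one standing upright and centred on each black rubber disc, in order of height: the shortest on the disc next to the reel spindle, rising step by step to the tallest on the disc next to the lamp bulb. Do not tip any lens over on the way, and leave the spindle and the bulb standing where they are.

Things in the scene. Friction and masses are not known exactly. Their poses are not given: they have to be found in the camera images.
- lens_short: loose lens barrel, the shortest and widest of the four: an upright plain chrome cylinder with black rings and glass in its top face, 46 mm in diameter, 36 mm high, under 0.3 kg, standing on the bench at the start. Origin at the centre of its underside, z axis up along the barrel; it is round, so yaw means nothing.
- lens_lower_mid: loose lens barrel, the second shortest: an upright plain chrome cylinder with black rings and glass in its top face, 42 mm in diameter, 53 mm high, under 0.3 kg, standing on the bench at the start. Origin at the centre of its underside, z axis up along the barrel; it is round, so yaw means nothing.
- lens_upper_mid: loose lens barrel, the second tallest: an upright plain chrome cylinder with black rings and glass in its top face, 38 mm in diameter, 70 mm high, under 0.3 kg, standing on the bench at the start. Origin at the centre of its underside, z axis up along the barrel; it is round, so yaw means nothing.
- lens_tall: loose lens barrel, the tallest and slimmest of the four: an upright plain chrome cylinder with black rings and glass in its top face, 34 mm in diameter, 87 mm high, under 0.3 kg, standing on the bench at the start. Origin at the centre of its underside, z axis up along the barrel; it is round, so yaw means nothing.
- pad_a: one of four identical black rubber discs, 56 mm in diameter and 3 mm thick, fixed on the lens rack (a pale wooden board on the bench, 540 x 70 mm and 8 mm high). The four stand in one straight row along the middle of the board, 85 mm from centre to centre; which of them lies where in the row changes, so go by positions. Origin at the centre of the disc's underside, 8 mm above the bench; the disc's top, where a lens stands, is 11 mm above the bench.
- pad_b: one of four identical black rubber discs, 56 mm in diameter and 3 mm thick, fixed on the lens rack (a pale wooden board on the bench, 540 x 70 mm and 8 mm high). The four stand in one straight row along the middle of the board, 85 mm from centre to centre; which of them lies where in the row changes, so go by positions. Origin at the centre of the disc's underside, 8 mm above the bench; the disc's top, where a lens stands, is 11 mm above the bench.
- pad_c: one of four identical black rubber discs, 56 mm in diameter and 3 mm thick, fixed on the lens rack (a pale wooden board on the bench, 540 x 70 mm and 8 mm high). The four stand in one straight row along the middle of the board, 85 mm from centre to centre; which of them lies where in the row changes, so go by positions. Origin at the centre of the disc's underside, 8 mm above the bench; the disc's top, where a lens stands, is 11 mm above the bench.
- pad_d: one of four identical black rubber discs, 56 mm in diameter and 3 mm thick, fixed on the lens rack (a pale wooden board on the bench, 540 x 70 mm and 8 mm high). The four stand in one straight row along the middle of the board, 85 mm from centre to centre; which of them lies where in the row changes, so go by positions. Origin at the centre of the disc's underside, 8 mm above the bench; the disc's top, where a lens stands, is 11 mm above the bench.
- spindle: grey steel reel spindle: a round foot 50 mm across and 12 mm high with a thin upright pin (18 mm across up to 26 mm, then 10 mm), 80 mm high in all, standing loose on one end of the lens rack (either end), in line with the row of discs, 110 mm from the nearest disc centre. Origin at the centre of its underside. Not to be moved.
- bulb: squat amber glass lamp bulb standing loose on its aluminium cap, 44 mm across, 59 mm high, on the other end of the lens rack, in line with the row of discs, 110 mm from the nearest disc centre. Origin at the centre of its underside. Fragile, not to be moved.
Things that resemble listed ones, but are neither listed nor needed, are in the scene too. Leave any yellow look-alike of the lens_upper_mid alone. What is shaped like the lens_short but pink is not meant.

How it is judged:
By the outcome, as a careful person would: the job done as asked, in the order asked, and still so for the second after the job is handed in, with the robot touching nothing.
It also fails if it takes over 99 s, if anything falls off the work surface, if the arm or the gripper's body presses on something with over 40 N, if the wrist force passes 120 N, or if a joint passes its speed limit or range.

## Working session

There is one attempt and no reset: what is moved stays moved. The work goes in short steps, Python scripts to look and compute and a shell command to move; the robot and the scene stay as the last step left them, time stands still between calls to the robot, and variables do not carry over. Pictures are saved under pics/ and viewed, at most 14 in all, crops included, and the job is handed in when it is done.

```bash
ls; mkdir -p pics; python3 - <<'E'
from bench import r
import cv2
print(r.sense())
for n in("scene","top"):
    s=r.snapshot(n);cv2.imwrite(f"pics/{n}0.png",s["pixels"][:,:,::-1])
    print(n,s["fx"],s["fy"],s["cx"],s["cy"],s["world_to_cam"],[k for k in s])
E
```

```text
pics
{'time': 0.0, 'joint_pos': array([-7.92619553e+01,  7.51571293e+00,  8.53296680e+01, -1.06047076e-03,
        8.72605649e+01, -4.89294902e+00]), 'qd': array([-0.07079309, -0.02448201,  0.02002983,  0.02845965,  0.03627203,
        0.04320487]), 'joint_efforts': array([ 1.69325140e-03, -5.69399786e+01, -5.00549161e+01, -1.52572943e-04,
        1.49375416e-02,  3.45330454e-05]), 'tool_pos': array([ 161.57826773, -577.26610323,  230.23439125]), 'tcp_rot': array([-1.79894350e+02, -7.98127092e-03,  1.56310380e+01]), 'ft_force': array([-1.09481815, -0.30145793, -0.21041303]), 'wrist_torque': array([ 0.02353343, -0.04314492,  0.01742422]), 'grip_force': 0.0, 'finger_gap': 85.09208820517105}
scene 514.7329426742565 514.7329426742565 278.0054244406787 208.58165348707135 [[ 2.92854306e-01  9.56156373e-01  1.15972308e-03 -1.83575281e+02]
 [-7.73576024e-01  2.36219852e-01  5.88030881e-01  3.89812350e+02]
 [ 5.61975525e-01 -1.73104509e-01  8.08837646e-01 -1.51998527e+03]
 [ 0.00000000e+00  0.00000000e+00  0.00000000e+00  1.00000000e+00]] ['pixels', 'fx', 'fy', 'cx', 'cy', 'world_to_cam']
top 491.67012593669534 491.67012593669534 280.36794901688495 203.97371638026098 [[ 1.51269653e-02 -9.99733462e-01 -1.74407577e-02  1.93155040e+01]
 [ 9.97023080e-01  1.37624502e-02  7.58654869e-02 -5.41148849e+02]
 [-7.56052383e-02 -1.85364525e-02  9.96965520e-01 -1.06495024e+03]
 [ 0.00000000e+00  0.00000000e+00  0.00000000e+00  1.00000000e+00]] ['pixels', 'fx', 'fy', 'cx', 'cy', 'world_to_cam']
```

View pics/scene0.png

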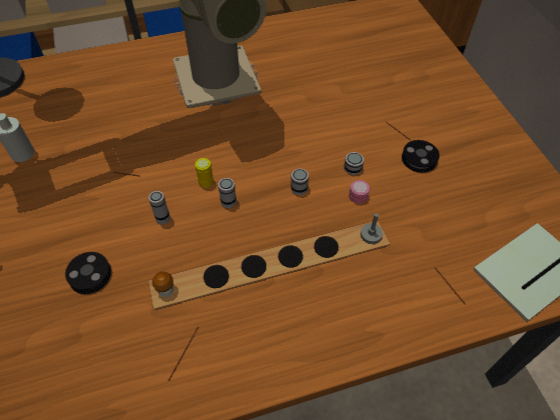

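View pics/top0.png

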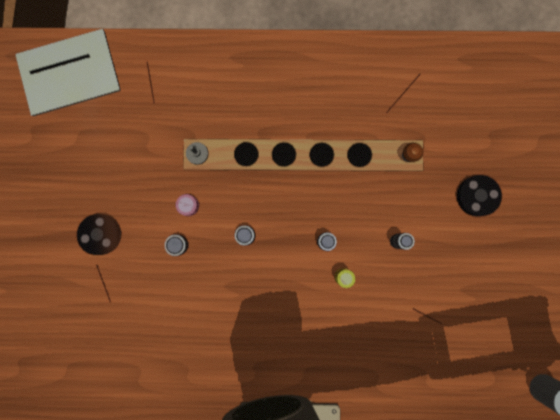

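The scene view shows the spindle at the right end of the board and the bulb at the left. In the top view, the spindle is at (198,153), the discs at (246..359,154) and the bulb at (412,152). The lenses run short to tall at (176,245), (245,235), (328,242) and (405,241). The pink decoy is at (187,205) and the yellow one at (346,279).

```bash
cat > h.py <<'E'
from bench import r
import cv2, numpy as np
from scipy.spatial.transform import Rotation as R
def cast(s,u,v,z,T=None):
    """pixel -> world at height z; T = cam_to_world"""
    if T is None: T=np.linalg.inv(s["world_to_cam"])
    d=T[:3,:3]@np.array([(u-s["cx"])/s["fx"],-(v-s["cy"])/s["fy"],-1]); o=T[:3,3]
    return o+d*(z-o[2])/d[2]
def wrist():
    st=r.sense(); s=r.snapshot("wrist")
    W=np.eye(4); W[:3,:3]=R.from_euler("xyz",st["tcp_rot"],degrees=True).as_matrix(); W[:3,3]=st["tool_pos"]
    return s,W@s["hand_eye"],st
def togo(x,y,z,st=None):
    """remaining shift in tool axes"""
    st=st or r.sense()
    M=R.from_euler("xyz",st["tcp_rot"],degrees=True).as_matrix()
    return M.T@(np.array([x,y,z])-st["tool_pos"])
def blobs(mask,lo):
    c,_=cv2.findContours(mask.astype(np.uint8),cv2.RETR_EXTERNAL,cv2.CHAIN_APPROX_NONE)
    return [(k,cv2.contourArea(k)) for k in c if cv2.contourArea(k)>lo]
E
python3 - <<'E'
from h import *
s=r.snapshot("top");p=s["pixels"];hsv=cv2.cvtColor(p,cv2.COLOR_RGB2HSV)
for n,(u,v),h in(("short",(176,245),36),("lm",(245,235),53),("um",(328,242),70),("tall",(406,241),87)):
    m=np.zeros(p.shape[:2],bool);m[v-16:v+16,u-16:u+16]=1
    m&=(hsv[:,:,1]<90)&(hsv[:,:,2]>60)
    for k,a in blobs(m,40):
        (cu,cv_),rad=cv2.minEnclosingCircle(k);print(n,cu,cv_,rad,a,cast(s,cu,cv_,h).round(1))
m=np.zeros(p.shape[:2],bool);m[138:170,230:375]=1;m&=hsv[:,:,2]<40
for k,a in blobs(m,200):
    (cu,cv_),rad=cv2.minEnclosingCircle(k);print("pad",cu,cv_,rad,a,cast(s,cu,cv_,11).round(1))
print("spindle",cast(s,198,153,12),"bulb",cast(s,413,152,40),"pink",cast(s,187,205,36),"yellow",cast(s,346,279,70))
print(r.snapshot("wrist")["hand_eye"])
E
```

```text
short 175.05882263183594 244.8014678955078 10.9766206741333 340.0 [447.6 254.2  36. ]
lm 244.13999938964844 234.9600067138672 10.193300247192383 299.0 [471.  102.9  53. ]
um 326.82073974609375 241.27359008789062 9.575700759887695 259.5 [460.2 -72.1  70. ]
tall 405.32989501953125 241.0773162841797 8.736881256103516 206.5 [ 463.  -231.7   87. ]
pad 359.1363525390625 154.5 11.413637161254883 374.0 [ 655.1 -147.4   11. ]
pad 321.2478942871094 154.27310180664062 11.379791259765625 370.5 [654.6 -62.6  11. ]
pad 283.5 154.0 11.236202239990234 366.0 [654.2  22.   11. ]
pad 245.80435180664062 153.71739196777344 11.426072120666504 370.0 [653.8 106.7  11. ]
spindle [653.94026285 214.40759273  12.        ] bulb [ 656.74724264 -260.1320422    40.        ] pink [534.59226899 230.74143779  36.        ] yellow [ 382.57450666 -112.57295423   70.        ]
[[ 5.15993183e-04  9.56485577e-01  2.91779154e-01  7.33429939e+01]
 [ 9.99998892e-01 -8.60174888e-05 -1.48646029e-03 -6.51280137e-01]
 [-1.39667971e-03  2.91779597e-01 -9.56484561e-01 -1.42107782e+02]
 [ 0.00000000e+00  0.00000000e+00  0.00000000e+00  1.00000000e+00]]
```

Pads are at x≈654 with y = 107 (spindle side), 22, -63 and -147 (bulb side). I'll turn the tool to yaw 90, so the fingers close along world x, across the row, then go to the tall lens first.

```bash
python3 -m jog '[[0,0,-8.3,0,0,0,-1],[0,0,-8.3,0,0,0,-1],[0,0,-8.3,0,0,0,-1],[0,0,-8.3,0,0,0,-1],[0,0,-8.3,0,0,0,-1]]' && python3 -m jog '[[0,0,-8.3,0,0,0,-1],[0,0,-8.3,0,0,0,-1],[0,0,-8.3,0,0,0,-1],[0,0,-8,0,0,0,-1],[0,0,0,0,0,0,-1]]'; python3 -c "
from h import *
print(togo(463,-235,190))"
```

```text
time: 0.7
tool_pos: [161.6, -577.6, 231.0]
tcp_rot: [-180.0, -0.0, 57.5]
ft_force: [0.1, -0.7, 1.1]
finger_gap: 85.3
grip_force: 0.0
time: 1.2
tool_pos: [161.7, -577.7, 231.0]
tcp_rot: [-180.0, -0.0, 90.2]
ft_force: [-0.5, 0.2, -0.4]
finger_gap: 85.3
grip_force: 0.0
[341.76652027 302.30554583  41.14627253]
```

```bash
python3 -m jog '[[0,0,0,34,30,4,-1],[0,0,0,34,30,4,-1],[0,0,0,34,30,4,-1],[0,0,0,34,30,4,-1],[0,0,0,34,30,4,-1]]' >/dev/null&& python3 -m jog '[[0,0,0,34,30,4,-1],[0,0,0,34,30,4,-1],[0,0,0,34,30,4,-1],[0,0,0,34,30,4,-1],[0,0,0,34,30,4,-1]]'; python3 -m jog '[[0,0,0,0,0,0,-1],[0,0,0,0,0,0,-1]]';python3 - <<'E'
from h import *
s,T,st=wrist();cv2.imwrite("pics/w1.png",s["pixels"][:,:,::-1])
print(st["tool_pos"],togo(463,-231.7,190,st)); 
c=np.linalg.inv(T)@np.array([463,-231.7,87,1]);print(s["fx"]*c[0]/-c[2]+s["cx"],s["cy"]+s["fy"]*c[1]/c[2])
E
```

```text
time: 2.2
tool_pos: [462.5, -236.0, 191.3]
tcp_rot: [180.0, 0.0, 89.8]
ft_force: [-0.0, -0.7, -0.1]
finger_gap: 85.2
grip_force: 0.0
time: 2.4
tool_pos: [461.8, -236.7, 191.0]
tcp_rot: [-180.0, 0.0, 90.0]
ft_force: [0.3, -0.1, 1.1]
finger_gap: 85.6
grip_force: 0.0
[ 461.83790142 -236.72569521  191.04473625] [5.0258286  1.16224556 1.04393074]
290.4237954656105 199.3231313484446
```

View pics/w1.png

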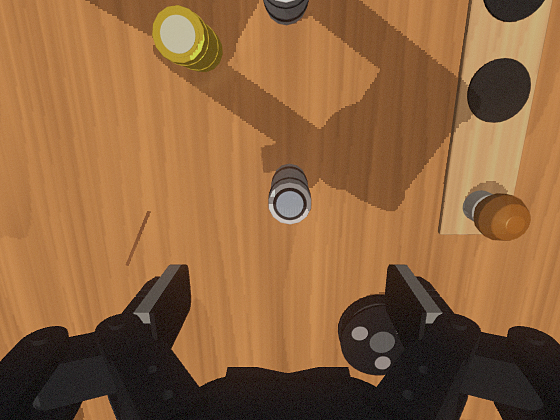

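The wrist view shows the tall lens top at (290,204), close to the prediction. The bulb is at (500,215) and the nearest pad at (499,90).

```bash
cat >> h.py <<'E'
def wmeas(x,y,z,rad,kind):
    """refine a round thing near x,y (top face at z, radius rad) with the wrist camera"""
    s,T,st=wrist(); p=s["pixels"]; hsv=cv2.cvtColor(p,cv2.COLOR_RGB2HSV)
    c=np.linalg.inv(T)@np.array([x,y,z,1]); u=s["cx"]-s["fx"]*c[0]/c[2]; v=s["cy"]+s["fy"]*c[1]/c[2]
    w=s["fx"]*rad/-c[2]
    m=(hsv[:,:,1]<70)&(hsv[:,:,2]>110) if kind=="lens" else (hsv[:,:,2]<60)
    g=np.zeros(m.shape,np.uint8); cv2.circle(g,(int(u),int(v)),int(w*1.35),1,-1); m&=g>0
    k,a=max(blobs(m,50),key=lambda t:t[1]); (cu,cv_),rr=cv2.minEnclosingCircle(k)
    P=cast(s,cu,cv_,z,T); print(kind,"pix",round(cu),round(cv_),"r",round(rr,1),"expected",round(w,1),"world",P.round(1),"tool",st["tool_pos"].round(1)); return P
E
python3 - <<'E'
from h import *
P=wmeas(463,-234,87,17,"lens");print(togo(P[0],P[1],40))
wmeas(655,-147.4,11,28,"pad")
E
```

```text
lens pix 290 202 r 21.5 expected 22.1 world [ 462.2 -234.4   87. ] tool [ 461.3 -237.7  191.2]
[  3.8734192    1.20097378 151.30132931]
pad pix 500 88 r 34.8 expected 30.8 world [ 653.2 -149.3   11. ] tool [ 461.1 -238.3  191.3]
```

```bash
python3 -m jog '[[0,0,0,3.5,1,40,-1],[0,0,0,0,0,40,-1],[0,0,0,0,0,40,-1],[0,0,0,0,0,40,-1],[0,0,0,0,0,0,-1]]' && python3 -m jog '[[0,0,0,0,0,0,1],[0,0,0,0,0,0,1],[0,0,0,0,0,0,1],[0,0,0,0,0,0,1],[0,0,0,0,0,0,1]]' 35; python3 -m jog '[[0,0,0,0,0,0,1],[0,0,0,0,0,0,1],[0,0,0,0,0,0,1],[0,0,0,0,0,0,1],[0,0,0,0,0,0,1]]'
```

```text
time: 3.05
tool_pos: [457.2, -232.6, 25.5]
tcp_rot: [-179.5, -0.3, 89.8]
ft_force: [-1.2, 1.5, -0.1]
finger_gap: 85.5
grip_force: 0.0
time: 3.55
tool_pos: [464.0, -235.3, 33.8]
tcp_rot: [179.8, 0.1, 90.0]
ft_force: [-2.1, -0.7, 8.5]
finger_gap: 33.3
grip_force: 34.0
time: 4.05
tool_pos: [464.0, -235.3, 33.8]
tcp_rot: [179.8, 0.1, 90.0]
ft_force: [-1.4, 0.2, 8.0]
finger_gap: 33.0
grip_force: 34.0
```

```bash
python3 -m jog '[[0,0,0,0,0,-30,1],[0,0,0,0,0,-40,1],[0,0,0,20,40,-10,1],[0,0,0,20,40,0,1],[0,0,0,20,40,0,1]]' && python3 -m jog '[[0,0,0,20,40,0,1],[0,0,0,6,31,0,1],[0,0,0,0,0,0,1],[0,0,0,0,0,0,1],[0,0,0,0,0,0,1]]'; python3 - <<'E'
from h import *
s,T,st=wrist();cv2.imwrite("pics/w2.png",s["pixels"][:,:,::-1])
print(np.mean([r.sense()["tool_pos"] for _ in range(5)],0),st["tool_pos"])
for P in((654.2,-148.4,11),(654.2,-148.4,st["tool_pos"][2]+54)):
    c=np.linalg.inv(T)@np.array([*P,1]);print(s["cx"]-s["fx"]*c[0]/c[2],s["cy"]+s["fy"]*c[1]/c[2])
E
```

```text
time: 4.55
tool_pos: [584.8, -173.9, 113.8]
tcp_rot: [179.8, 0.1, 90.0]
ft_force: [0.6, -1.4, -1.3]
finger_gap: 33.8
grip_force: 35.5
time: 5.05
tool_pos: [652.8, -148.4, 111.6]
tcp_rot: [-180.0, 0.0, 90.0]
ft_force: [-0.7, 0.5, -1.6]
finger_gap: 33.2
grip_force: 35.7
[ 652.72140671 -148.53578656  111.71119647] [ 652.8173557  -148.36665773  111.56665354]
290.6812501694747 206.94630538129672
295.0116892305466 349.9413814366414
```

View pics/w2.png

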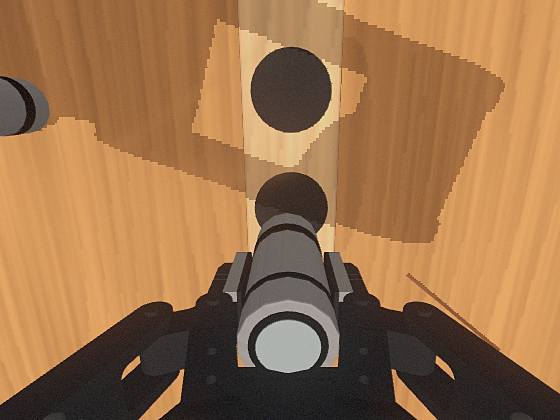

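Held lens glass at (289,345), pad centre at (291,207). They line up to within ~2 mm, so I'm shifting +1.5 mm in tool y and lowering.

```bash
python3 -m jog '[[0,0,0,-0.5,1.5,30,1],[0,0,0,0,0,25,1],[0,0,0,0,0,9,1],[0,0,0,0,0,0,1],[0,0,0,0,0,1,1]]'; python3 -m jog '[[0,0,0,0,0,1,1],[0,0,0,0,0,1,1],[0,0,0,0,0,0,1]]'
```

```text
time: 5.6
tool_pos: [655.2, -149.1, 47.5]
tcp_rot: [179.9, 0.0, 90.0]
ft_force: [-0.3, -0.2, -1.3]
finger_gap: 33.6
grip_force: 35.5
time: 5.9
tool_pos: [655.1, -148.6, 44.7]
tcp_rot: [180.0, 0.0, 90.0]
ft_force: [0.6, -0.0, -2.2]
finger_gap: 33.4
grip_force: 35.5
```

```bash
python3 -m jog '[[0,0,0,0,0,1,1],[0,0,0,0,0,0,1]]'; python3 -m jog '[[0,0,0,0,0,1,1],[0,0,0,0,0,0,1]]'
```

```text
time: 6.1
tool_pos: [655.2, -148.6, 44.4]
tcp_rot: [180.0, 0.0, 90.0]
ft_force: [-3.3, 0.8, 4.9]
finger_gap: 33.3
grip_force: 36.2
time: 6.3
tool_pos: [655.3, -148.6, 44.4]
tcp_rot: [180.0, 0.0, 90.0]
ft_force: [-7.8, 2.2, 12.0]
finger_gap: 33.6
grip_force: 36.9
```

Contact made. I'll back off slightly, release, rise and check.

```bash
python3 -m jog '[[0,0,0,0,0,-1,1],[0,0,0,0,0,0,0.2],[0,0,0,0,0,0,-0.3],[0,0,0,0,0,0,-1],[0,0,0,0,0,0,-1]]'; python3 -m jog '[[0,0,0,0,0,0,-1],[0,0,0,0,0,-20,-1],[0,0,0,0,0,-50,-1],[0,0,0,0,0,-50,-1],[0,0,0,0,0,-35,-1]]'; python3 -m jog '[[0,0,0,0,0,0,-1],[0,0,0,0,0,0,-1]]' >/dev/null; python3 - <<'E'
from h import *
wmeas(654.2,-148.4,98,17,"lens")
wmeas(654.2,-63.5,11,28,"pad")
s,T,st=wrist();cv2.imwrite("pics/w3.png",s["pixels"][:,:,::-1])
print(togo(460,-76,190))
E
```

```text
time: 6.8
tool_pos: [654.9, -148.5, 43.1]
tcp_rot: [-180.0, -0.0, 90.0]
ft_force: [0.1, 0.1, 0.3]
finger_gap: 75.9
grip_force: 0.0
time: 7.3
tool_pos: [656.0, -148.8, 202.5]
tcp_rot: [179.8, 0.1, 90.0]
ft_force: [0.8, -1.1, 1.2]
finger_gap: 85.5
grip_force: 0.0
lens pix 286 204 r 21.6 expected 22.2 world [ 654.  -147.3   98. ] tool [ 655.7 -148.8  199.8]
pad pix 288 94 r 31.0 expected 30.0 world [653.4 -64.1  11. ] tool [ 654.6 -148.5  197.6]
[  72.31379466 -193.70340095    6.54410737]
```

View pics/w3.png

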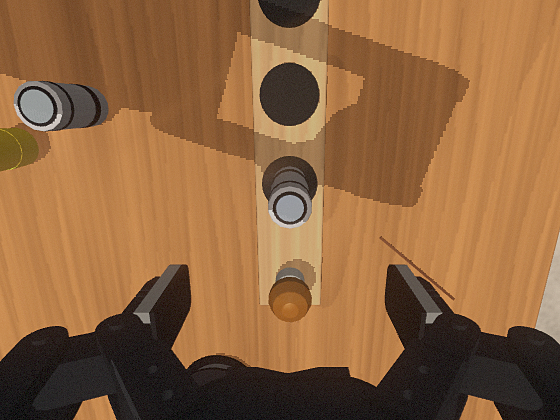

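The tall lens stands upright on its pad, within about 2 mm of centre. Next is upper_mid.

```bash
python3 -m jog '[[0,0,0,15,-39,1,-1],[0,0,0,15,-39,1,-1],[0,0,0,15,-39,1,-1],[0,0,0,14,-39,1,-1],[0,0,0,14,-38,1,-1]]' >/dev/null; python3 -m jog '[[0,0,0,0,0,0,-1],[0,0,0,0,0,0,-1],[0,0,0,0,0,0,-1]]'; python3 - <<'E'
from h import *
P=wmeas(460,-73,70,19,"lens");print(togo(P[0],P[1],30))
E
```

```text
time: 8.45
tool_pos: [461.5, -75.9, 193.1]
tcp_rot: [180.0, 0.0, 90.0]
ft_force: [-0.2, 0.0, 0.9]
finger_gap: 85.2
grip_force: 0.0
lens pix 286 197 r 22.3 expected 23.1 world [459.3 -73.9  70. ] tool [461.5 -75.9 193.1]
[  2.06743516  -2.50124368 163.22590029]
```

```bash
python3 -m jog '[[0,0,0,2,-2,40,-1],[0,0,0,0,0,45,-1],[0,0,0,0,0,45,-1],[0,0,0,0,0,38,-1],[0,0,0,0,0,0,-1]]' && python3 -m jog '[[0,0,0,0,0,0,1],[0,0,0,0,0,0,1],[0,0,0,0,0,0,1],[0,0,0,0,0,0,1],[0,0,0,0,0,0,1]]' 35; python3 -m jog '[[0,0,0,0,0,0,1],[0,0,0,0,0,0,1]]'; python3 -c "
from h import *
print(togo(653.7,-64.1,106))"
```

```text
time: 9.0
tool_pos: [454.5, -72.6, 19.5]
tcp_rot: [-179.4, -0.2, 90.0]
ft_force: [-1.1, -0.3, 0.5]
finger_gap: 85.5
grip_force: 0.0
time: 9.5
tool_pos: [461.0, -74.3, 27.9]
tcp_rot: [179.8, 0.1, 90.0]
ft_force: [-0.6, 0.0, 7.1]
finger_gap: 37.4
grip_force: 34.5
time: 9.7
tool_pos: [461.0, -74.3, 27.9]
tcp_rot: [179.7, 0.1, 90.0]
ft_force: [-0.2, 0.0, 5.5]
finger_gap: 37.6
grip_force: 34.5
[  9.96495991 193.0009943  -77.2674165 ]
```

```bash
python3 -m jog '[[0,0,0,0,0,-30,1],[0,0,0,0,0,-40,1],[0,0,0,2,40,-10,1],[0,0,0,2,40,0,1],[0,0,0,2,40,0,1]]' >/dev/null; python3 -m jog '[[0,0,0,2,40,0,1],[0,0,0,1.5,33,0,1],[0,0,0,0,0,0,1],[0,0,0,0,0,0,1],[0,0,0,0,0,0,1]]'; python3 - <<'E'
from h import *
s,T,st=wrist();print(np.mean([r.sense()["tool_pos"] for _ in range(5)],0))
wmeas(654,-63.5,st["tool_pos"][2]+42,19,"lens")
E
```

```text
time: 10.7
tool_pos: [651.3, -64.1, 105.8]
tcp_rot: [180.0, 0.0, 90.0]
ft_force: [-0.3, -0.7, -1.6]
finger_gap: 37.1
grip_force: 36.3
[651.2299303  -64.1562072  105.92009435]
lens pix 290 319 r 55.2 expected 54.0 world [651.  -61.2 147.8] tool [651.2 -64.2 105.9]
```

```bash
python3 -m jog '[[0,0,0,-0.7,2.5,30,1],[0,0,0,0,0,25,1],[0,0,0,0,0,10,1],[0,0,0,0,0,1,1],[0,0,0,0,0,0,1]]'; python3 -m jog '[[0,0,0,0,0,1,1],[0,0,0,0,0,0,1]]';python3 -m jog '[[0,0,0,0,0,1,1],[0,0,0,0,0,0,1]]'
```

```text
time: 11.3
tool_pos: [654.4, -64.9, 40.0]
tcp_rot: [180.0, 0.0, 90.0]
ft_force: [-0.1, 0.6, -2.3]
finger_gap: 37.2
grip_force: 36.3
time: 11.5
tool_pos: [654.7, -64.8, 39.0]
tcp_rot: [179.9, 0.0, 90.0]
ft_force: [-0.4, -0.9, -1.6]
finger_gap: 37.3
grip_force: 36.3
time: 11.7
tool_pos: [654.8, -64.9, 38.1]
tcp_rot: [180.0, 0.0, 90.0]
ft_force: [-1.9, -1.1, 4.3]
finger_gap: 37.2
grip_force: 36.6
```

Contact. Release, rise and measure.

```bash
python3 -m jog '[[0,0,0,0,0,0,0.2],[0,0,0,0,0,0,-0.3],[0,0,0,0,0,0,-1],[0,0,0,0,0,0,-1],[0,0,0,0,0,0,-1]]'; python3 -m jog '[[0,0,0,0,0,-20,-1],[0,0,0,0,0,-50,-1],[0,0,0,0,0,-50,-1],[0,0,0,0,0,-37,-1],[0,0,0,0,0,0,-1]]' >/dev/null; python3 -m jog '[[0,0,0,0,0,0,-1],[0,0,0,0,0,0,-1]]' ; python3 - <<'E'
from h import *
wmeas(654,-64,81,19,"lens")
wmeas(653.6,21,11,28,"pad")
print(togo(471,99,190))
E
```

```text
time: 12.2
tool_pos: [654.3, -64.7, 37.1]
tcp_rot: [-180.0, -0.0, 90.0]
ft_force: [0.8, 0.4, -1.0]
finger_gap: 85.4
grip_force: 0.0
time: 12.9
tool_pos: [653.6, -64.6, 192.6]
tcp_rot: [-179.9, -0.0, 90.0]
ft_force: [-0.2, 0.1, -0.5]
finger_gap: 85.4
grip_force: 0.0
lens pix 289 203 r 23.4 expected 24.0 world [653.8 -64.7  81. ] tool [653.6 -64.6 192.6]
pad pix 290 92 r 31.8 expected 30.5 world [654.2  20.8  11. ] tool [653.3 -64.5 192. ]
[ 163.63289243 -182.12903211    2.627993  ]
```

Upper_mid is centred within 1 mm. Now lower_mid.

```bash
python3 -m jog '[[0,0,0,33,-37,1,-1],[0,0,0,33,-37,1,-1],[0,0,0,33,-36,0,-1],[0,0,0,33,-36,0,-1],[0,0,0,32,-36,0,-1]]' >/dev/null; python3 -m jog '[[0,0,0,0,0,0,-1],[0,0,0,0,0,0,-1],[0,0,0,0,0,0,-1],[0,0,0,0,0,0,-1]]'; python3 - <<'E'
from h import *
P=wmeas(471,101.5,53,21,"lens");print(togo(P[0],P[1],15))
E
```

```text
time: 13.9
tool_pos: [472.9, 98.4, 192.0]
tcp_rot: [-180.0, 0.0, 90.0]
ft_force: [0.1, -0.4, 0.6]
finger_gap: 85.4
grip_force: 0.0
lens pix 285 189 r 23.7 expected 24.2 world [469.9 103.1  53. ] tool [472.9  98.4 192. ]
[  4.79856326  -2.98110694 177.03808402]
```

```bash
python3 -m jog '[[0,0,0,4.5,-2.5,45,-1],[0,0,0,0,0,50,-1],[0,0,0,0,0,40,-1],[0,0,0,0,0,25,-1],[0,0,0,0,0,15,-1]]' && python3 -m jog '[[0,0,0,0,0,0,-1],[0,0,0,0,0,0,1],[0,0,0,0,0,0,1],[0,0,0,0,0,0,1],[0,0,0,0,0,0,1]]' 35; python3 -m jog '[[0,0,0,0,0,0,1],[0,0,0,0,0,0,1],[0,0,0,0,0,0,1]]'; python3 -c "
from h import *
print(togo(654,20.9,95))"
```

```text
time: 14.45
tool_pos: [468.1, 102.7, 14.1]
tcp_rot: [-179.7, 0.0, 90.0]
ft_force: [-0.2, -0.1, 0.6]
finger_gap: 85.3
grip_force: 0.0
time: 14.95
tool_pos: [471.2, 103.7, 18.9]
tcp_rot: [179.8, -0.0, 90.0]
ft_force: [-1.1, 0.2, 6.4]
finger_gap: 41.2
grip_force: 35.2
time: 15.25
tool_pos: [471.1, 103.7, 18.9]
tcp_rot: [179.8, -0.0, 90.0]
ft_force: [-0.2, -1.3, 6.0]
finger_gap: 41.3
grip_force: 35.3
[-82.92188625 183.01663106 -75.65212798]
```

```bash
python3 -m jog '[[0,0,0,0,0,-30,1],[0,0,0,0,0,-40,1],[0,0,0,-17,38,-10,1],[0,0,0,-17,38,0,1],[0,0,0,-17,38,0,1]]' >/dev/null; python3 -m jog '[[0,0,0,-17,38,0,1],[0,0,0,-14.8,33,0,1],[0,0,0,0,0,0,1],[0,0,0,0,0,0,1],[0,0,0,0,0,0,1]]'; python3 - <<'E'
from h import *
print(np.mean([r.sense()["tool_pos"] for _ in range(5)],0))
E
```

```text
time: 16.25
tool_pos: [654.0, 21.4, 97.0]
tcp_rot: [-179.9, -0.0, 90.0]
ft_force: [-0.3, -0.4, -2.1]
finger_gap: 41.4
grip_force: 36.8
[653.98372556  21.42238957  97.04030889]
```

```bash
python3 -m jog '[[0,0,0,-0.5,0,30,1],[0,0,0,0,0,25,1],[0,0,0,0,0,10,1],[0,0,0,0,0,1,1],[0,0,0,0,0,0,1]]'; python3 -m jog '[[0,0,0,0,0,1,1],[0,0,0,0,0,0,1]]';python3 -m jog '[[0,0,0,0,0,1,1],[0,0,0,0,0,0,1]]'
```

```text
time: 16.75
tool_pos: [654.7, 20.9, 32.0]
tcp_rot: [180.0, -0.0, 90.1]
ft_force: [0.3, -0.1, -1.5]
finger_gap: 41.0
grip_force: 37.3
time: 16.95
tool_pos: [655.3, 20.6, 31.2]
tcp_rot: [179.9, 0.0, 90.0]
ft_force: [0.4, -0.1, -2.0]
finger_gap: 41.2
grip_force: 37.3
time: 17.15
tool_pos: [655.0, 20.4, 29.4]
tcp_rot: [180.0, -0.0, 90.0]
ft_force: [0.8, -1.1, -0.8]
finger_gap: 41.0
grip_force: 37.4
```

```bash
python3 -m jog '[[0,0,0,0,0,1,1],[0,0,0,0,0,0,1]]'; python3 -m jog '[[0,0,0,0,0,0,0.2],[0,0,0,0,0,0,-0.3],[0,0,0,0,0,0,-1],[0,0,0,0,0,0,-1],[0,0,0,0,0,0,-1]]'; python3 -m jog '[[0,0,0,0,0,-20,-1],[0,0,0,0,0,-50,-1],[0,0,0,0,0,-50,-1],[0,0,0,0,0,-45,-1],[0,0,0,0,0,0,-1]]' >/dev/null; python3 -m jog '[[0,0,0,0,0,0,-1],[0,0,0,0,0,0,-1]]' ; python3 - <<'E'
from h import *
wmeas(654,21,64,21,"lens")
wmeas(654,106,11,28,"pad")
print(togo(447,251,190))
E
```

```text
time: 17.35
tool_pos: [655.1, 20.3, 29.4]
tcp_rot: [180.0, 0.0, 90.0]
ft_force: [-3.4, -0.2, 6.3]
finger_gap: 41.2
grip_force: 38.2
time: 17.85
tool_pos: [654.9, 20.5, 28.2]
tcp_rot: [180.0, 0.0, 90.0]
ft_force: [0.6, -0.1, -0.1]
finger_gap: 85.6
grip_force: 0.0
time: 18.55
tool_pos: [654.1, 20.5, 191.7]
tcp_rot: [-179.9, -0.0, 90.0]
ft_force: [0.9, 0.5, -1.0]
finger_gap: 85.8
grip_force: 0.0
lens pix 289 198 r 24.3 expected 25.0 world [654.  20.  64.] tool [654.1  20.5 191.7]
pad pix 289 91 r 30.6 expected 30.6 world [653.4 106.8  11. ] tool [653.7  20.5 191. ]
[ 230.60441092 -206.49823571    1.62845695]
```

Good. Now the short lens.

```bash
python3 -m jog '[[0,0,0,46,-41,1,-1],[0,0,0,46,-41,0,-1],[0,0,0,46,-41,0,-1],[0,0,0,46,-41,0,-1],[0,0,0,46,-41,0,-1]]' >/dev/null; python3 -m jog '[[0,0,0,0,0,0,-1],[0,0,0,0,0,0,-1],[0,0,0,0,0,0,-1],[0,0,0,0,0,0,-1]]'; python3 - <<'E'
from h import *
P=wmeas(447,253.5,36,23,"lens");print(togo(P[0],P[1],5))
s,T,st=wrist();cv2.imwrite("pics/w4.png",s["pixels"][:,:,::-1])
E
```

```text
time: 19.55
tool_pos: [489.0, 205.9, 191.9]
tcp_rot: [-180.0, 0.0, 89.9]
ft_force: [-0.4, -0.5, 0.3]
finger_gap: 85.8
grip_force: 0.0
lens pix 240 135 r 26.4 expected 26.2 world [446.7 254.8  36. ] tool [489.  205.9 191.9]
[ 48.90037866 -42.37692255 187.08007468]
```

View pics/w4.png

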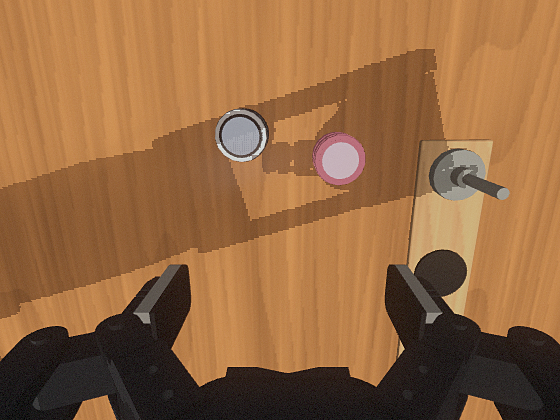

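Short lens at (241,135), with pink at (340,160) beside it in +x. I'll pre-close partly to clear pink.

```bash
python3 -m jog '[[0,0,0,25,-22,30,-0.5],[0,0,0,24,-21,30,-0.5],[0,0,0,0,0,30,-0.5],[0,0,0,0,0,0,-0.5],[0,0,0,0,0,0,-0.5]]'; python3 -c "
from h import *
P=wmeas(446.7,254.8,36,23,'lens')
print(togo(446.7,254.8,6))"
```

```text
time: 20.15
tool_pos: [445.6, 255.3, 102.6]
tcp_rot: [-179.9, 0.0, 90.0]
ft_force: [0.1, 1.2, -0.2]
finger_gap: 64.0
grip_force: 0.0
lens pix 290 221 r 34.0 expected 34.6 world [446.5 255.9  36. ] tool [445.6 255.3 102.6]
[-0.94661369 -0.16934948 97.9728961 ]
```

```bash
python3 -m jog '[[0,0,0,0,0.5,40,-0.5],[0,0,0,0,0,25,-0.5],[0,0,0,0,0,15,-0.5],[0,0,0,0,0,10,-0.5],[0,0,0,0,0,5,-0.5]]' && python3 -m jog '[[0,0,0,0,0,0,-0.5],[0,0,0,0,0,0,1],[0,0,0,0,0,0,1],[0,0,0,0,0,0,1],[0,0,0,0,0,0,1]]' 35; python3 -m jog '[[0,0,0,0,0,0,1],[0,0,0,0,0,0,1],[0,0,0,0,0,0,1]]'; python3 -c "
from h import *
print(togo(654,106.2,86))"
```

```text
time: 20.7
tool_pos: [446.8, 256.0, 8.0]
tcp_rot: [179.9, -0.0, 90.0]
ft_force: [0.2, 0.0, 0.2]
finger_gap: 64.3
grip_force: 0.0
time: 21.2
tool_pos: [447.0, 256.5, 8.9]
tcp_rot: [179.9, -0.1, 90.0]
ft_force: [-0.9, -1.1, 5.8]
finger_gap: 44.8
grip_force: 36.3
time: 21.5
tool_pos: [447.0, 256.5, 9.0]
tcp_rot: [179.9, -0.1, 90.0]
ft_force: [-0.1, 0.5, 6.7]
finger_gap: 44.8
grip_force: 36.3
[-150.33179413  207.07438298  -76.73958011]
```

```bash
python3 -m jog '[[0,0,0,0,0,-30,1],[0,0,0,0,0,-45,1],[0,0,0,-20,28,-5,1],[0,0,0,-20,28,0,1],[0,0,0,-20,28,0,1]]' >/dev/null; python3 -m jog '[[0,0,0,-20,28,0,1],[0,0,0,-20,28,0,1],[0,0,0,-20,28,0,1],[0,0,0,-20,27,0,1],[0,0,0,-10,12,0,1]]'>/dev/null; python3 -m jog '[[0,0,0,0,0,0,1],[0,0,0,0,0,0,1],[0,0,0,0,0,0,1]]'; python3 - <<'E'
from h import *
print(togo(654.5,106.2,20))
E
```

```text
time: 22.8
tool_pos: [652.1, 106.9, 87.3]
tcp_rot: [-179.9, -0.0, 90.1]
ft_force: [0.1, -0.6, -1.4]
finger_gap: 45.3
grip_force: 36.5
[-0.67831791  2.46810882 67.26400783]
```

```bash
python3 -m jog '[[0,0,0,-0.5,2,30,1],[0,0,0,0,0,25,1],[0,0,0,0,0,10,1],[0,0,0,0,0,1,1],[0,0,0,0,0,0,1]]'; python3 -m jog '[[0,0,0,0,0,1,1],[0,0,0,0,0,0,1]]';python3 -m jog '[[0,0,0,0,0,1,1],[0,0,0,0,0,0,1]]'
```

```text
time: 23.3
tool_pos: [654.9, 106.2, 22.0]
tcp_rot: [180.0, -0.0, 90.1]
ft_force: [0.5, -0.3, -1.0]
finger_gap: 45.0
grip_force: 37.2
time: 23.5
tool_pos: [655.4, 105.8, 21.3]
tcp_rot: [179.9, -0.0, 90.0]
ft_force: [-0.4, 0.6, -1.3]
finger_gap: 45.1
grip_force: 37.2
time: 23.7
tool_pos: [655.0, 105.5, 19.6]
tcp_rot: [180.0, -0.0, 90.0]
ft_force: [0.2, -0.3, -1.0]
finger_gap: 45.0
grip_force: 37.2
```

```bash
python3 -m jog '[[0,0,0,0,0,1,1],[0,0,0,0,0,0,1]]'; python3 -m jog '[[0,0,0,0,0,0,0.2],[0,0,0,0,0,0,-0.3],[0,0,0,0,0,0,-1],[0,0,0,0,0,0,-1],[0,0,0,0,0,0,-1]]'; python3 -m jog '[[0,0,0,0,0,-20,-1],[0,0,0,0,0,-50,-1],[0,0,0,0,0,-50,-1],[0,0,0,0,0,-45,-1],[0,0,0,0,0,0,-1]]' >/dev/null; python3 -m jog '[[0,0,0,0,0,0,-1],[0,0,0,0,0,0,-1]]' ; python3 - <<'E'
from h import *
wmeas(654,106,47,23,"lens")
E
python3 -m jog '[[0,0,0,0,-40,-10,-1],[0,0,0,0,-40,-10,-1],[0,0,0,0,-40,-10,-1],[0,0,0,0,-40,0,-1],[0,0,0,0,-40,0,-1]]'; python3 -m jog '[[0,0,0,0,-30,0,-1],[0,0,0,0,0,0,-1],[0,0,0,0,0,0,-1]]'>/dev/null; python3 - <<'E'
from h import *
a=[]
for n in("scene","top"): a.append(r.snapshot(n)["pixels"][120:320,140:420,::-1] if n=="scene" else r.snapshot(n)["pixels"][100:300,160:440,::-1])
cv2.imwrite("pics/end.png",cv2.resize(np.vstack(a),None,fx=1.5,fy=1.5)[:600])
E
```

```text
time: 23.9
tool_pos: [655.1, 105.5, 19.3]
tcp_rot: [180.0, 0.0, 90.0]
ft_force: [-2.7, 0.3, 4.6]
finger_gap: 45.3
grip_force: 37.8
time: 24.4
tool_pos: [655.0, 105.5, 18.4]
tcp_rot: [-180.0, -0.0, 90.0]
ft_force: [0.6, -0.1, -0.1]
finger_gap: 85.5
grip_force: 0.0
time: 25.1
tool_pos: [654.2, 105.5, 181.9]
tcp_rot: [-179.9, 0.0, 90.0]
ft_force: [-1.0, -0.4, -0.5]
finger_gap: 85.4
grip_force: 0.0
lens pix 289 197 r 26.2 expected 26.8 world [654.1 103.9  47. ] tool [654.2 105.5 181.9]
time: 25.65
tool_pos: [452.7, 105.3, 211.7]
tcp_rot: [-179.8, 0.0, 90.0]
ft_force: [-0.4, 0.1, 1.0]
finger_gap: 85.4
grip_force: 0.0
```

View pics/end.png

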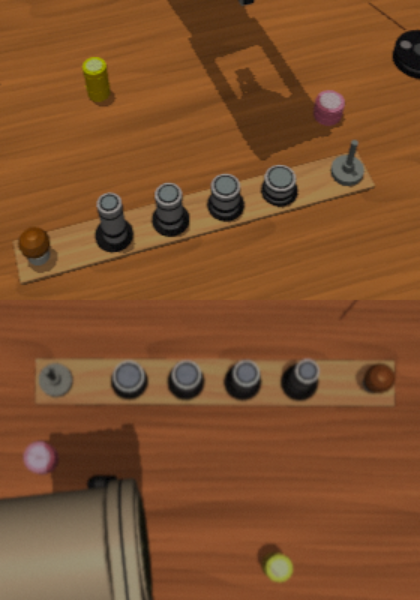

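All four stand in the right order with the spindle and bulb in place. The short lens may be 2–3 mm off in y, so I'll cross-check it with the top camera.

```bash
python3 - <<'E'
from h import *
s=r.snapshot("top");p=s["pixels"];hsv=cv2.cvtColor(p,cv2.COLOR_RGB2HSV)
W=s["world_to_cam"]
for n,x,y,h in(("short",653.8,106.7,47),("lm",654.2,22,64),("um",654.6,-62.6,81),("tall",655.1,-147.4,98)):
    c=W@np.array([x,y,h,1]);u=int(s["cx"]-s["fx"]*c[0]/c[2]);v=int(s["cy"]+s["fy"]*c[1]/c[2])
    m=np.zeros(p.shape[:2],bool);m[v-14:v+15,u-14:u+15]=1
    m&=(hsv[:,:,1]<90)&(hsv[:,:,2]>60)
    k,a=max(blobs(m,40),key=lambda t:t[1]);(cu,cv_),rad=cv2.minEnclosingCircle(k);P=cast(s,cu,cv_,h);print(n,round(rad,1),P.round(1),"off",(P[:2]-[x,y]).round(1))
E
```

```text
short 10.9 [654.4 104.6  47. ] off [ 0.6 -2.1]
lm 10.2 [654.9  20.5  64. ] off [ 0.7 -1.5]
um 9.5 [654.7 -63.6  81. ] off [ 0.1 -1. ]
tall 8.6 [ 654.4 -146.    98. ] off [-0.7  1.4]
```

All four are within about 2 mm of disc centre, and the arm is clear.

```bash
python3 -c "
from bench import r
print(r.hand_in())"
```

```text
the job is handed in; nothing more can be done
None
```

All four lenses stand upright on the discs, shortest by the spindle to tallest by the bulb, each within about 2–3 mm of centre by camera; nothing tipped, spindle and bulb left in place, and the job was handed in at about 26 s.

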